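Reunite the seal press's die halves and press them home

ROBOT

A 6-joint arm with a two-finger parallel gripper is mounted at the origin on the work surface. World frame = base frame: x ahead of the robot, y to its left, z up, the work surface at z = 0. Lengths are in m, angles in degrees, forces in N, time in s.
With the tool pointing down it reaches from about 0.25 to 0.725 m from the base axis. Payload 9.7 kg.
Tool frame: the origin (TCP) lies between the finger pads; the fingertips stand 22 mm ahead of it and the grasp point (between the pads) lies 3 mm ahead of it; z points along the fingers, y is the line along which they close (so a half turn about z gives the same grasp; the last joint's range is limited). The gripper opens to 85 mm and grips with 20 to 120 N. Pads are 22 mm wide; open, the fingers measure 114 mm over their backs; the gripper's body (76 mm by 85 mm) begins 54 mm behind the grasp point. The pads swing forward as they close: fully open they stand 13 mm farther back than shut.
Start: joints at [70.818, 4.979, 10.078, 95.1, 0, 90], TCP at [0.181, 0.519, 0.219] pointing down, gripper open.
Joint ranges: [-179.16, 179.16], [-48.56, 103.87], [-65.8, 70.77], [-126.05, 130.52], [-82.76, 87.17], [-180, 180]. Speed limits (degrees/s): [127.2, 127.2, 147.25, 180, 180, 180].

INTERFACE

Orientations are given as [roll, pitch, yaw] about the fixed x, y, z axes, in that order (R = Rz(yaw) Ry(pitch) Rx(roll)).
In Python, from workcell import bot, viewer, finder gives the robot as it stands.
- The arm moves only by the tool move_arm, never from a script. Its arguments are lists of equal length, an entry for each row: "offset": the shift along the tool's x, y, z in cm, a list of three; "twist": the turn, a rotation vector about the tool's x, y, z in rad, a list of three; "grip": the opening, from 0 (shut) to 1 (fully open). In form: {"offset": [[x, y, z], ...], "twist": [[ax, ay, az], ...], "grip": [grip, ...]}. A call has 1 to 5 rows; each row shifts and turns the commanded pose from where the row before left it, along the tool's axes as they then stand; what a row does not reach is not made up. A row lasts 1/10 s, in which the tool goes at most 50 mm and 8.59 degrees, less where a joint would pass 70% of its speed; a pose out of reach is approached as far as the arm can. A call is refused whole if a number of a shift passes 5 or a number of a turn 0.15, either way. A call with a gripper value outside its range is refused whole. The fingers move at their own pace and stop on an object; "force" is the grip in N (left out, the last holds). Time passes only in rows, so rows that do not move let the fingers close. It gives the time, the measured TCP pose, the force, the opening and the grip force at its end, in the units of the state.
- bot.get_obs(): the state, without advancing time (a new reading comes with each control period).
- viewer.camera(name): name is "side" or "top"; returns a dict with "color" (384x512x3 uint8, red, green, blue), "depth" (384x512 float32, m along the optical axis (not along the pixel's ray), 0 where there is no reading), "vfov" (degrees; the focal length in pixels is half the picture's height over the tangent of half this angle, whatever the lens; pixels are square), "cx", "cy" (the principal point, pixels), "k1" (the pictures are not rectified: a ray, as slopes to the right and down, at radius r is drawn at 1 + k1 r^2 times it, then the intrinsics apply), "position" and "attitude" of the camera in the world. Camera axes: x right, y down, z forward; pixel columns grow to the right and rows downward; lengths in m; the calibration is good to about 2 mm. A picture is of the moment at which its call begins.
- bot.job_done(): hands the job in; it is judged then, once.
Trained networks look in a picture, given as the dict that the camera call returned (one of the last four; its "shot" number tells which), for a name from the list of things; names that differ only in an ending like _2 or _b are one class to them, and where a whole thing is asked for, a point or a joint stands for the part that bears it (a point fixed in the world has none). Each returns a list of dicts, best first, with "p" (0 to 1); they miss things now and then, are a little off and sometimes report something else, mostly with a low value. They report only what shows in the picture. A call takes as long as a camera call. They do not tell look-alikes from the thing itself.
- finder.boxes_of(picture, thing): "position" ([column, row] in pixels, amid what is visible of it).
- finder.pinpoint(picture, thing): "position" ([column, row] in pixels: a listed point, or the origin of a listed thing).
The state is a dict: "time": time; "q": joint angles; "qd": joint speeds; "joint_efforts": joint torques, N m; "ee_pos": TCP position; "tcp_rot": TCP orientation; "wrist_force": force on the tool from outside, world axes, zero at the start; "torque": the same for the moment, N m; "opening": finger opening in m; "grasp_force": force on a finger pad.
Only numpy, scipy, OpenCV 4.12 (cv2) and the standard library are available. Lean on these libraries where they do the work, as an engineer would, in place of code of your own. Each camera call takes 0.05 s, during which the arm holds its last target. There are 200 camera calls.

TASK

The lower die half is waiting on the sprung bed of the seal press: find the one wooden-handled upper die half whose two edge notches match the two brass keys on the bed, and seat it fully down over them. Press the seated die down to the stop of the spring bed for about half a second, then let go so that the bed is up again with the die still flat and fully home on it. Leave the other two upper halves, the ink jar and the pack of cards where they are.

Things in the scene. Friction and masses are not known exactly. Their poses are not given: they have to be found in the camera images.
- press: Seal press, fixed to the table, turned by up to 0.5 rad: dark steel foot 150 x 104 mm (x, y), 12 mm high, green housing 110 x 74 mm up to 30 mm, sprung dark steel bed above it. Origin: centre of its underside; z up.
- bed_face (a point): Centre of the flat dark steel top face (100 x 64 mm in x, y; z up) of the lower die half, which is the press's sprung bed; 50 mm above the table at rest. The half whose notches fit over both keys, its x and y axes along these, goes down flat on the face with 2 mm play all round; any other half, or the right one turned end for end, stays up on the keys.
- key_left (a point): Foot centre, on the bed's face, of the upright brass key at x = -26, y = +26 mm from bed_face. Key 13 x 13 mm, 16 mm high, its top 7 mm tapering to 7 x 7 mm.
- key_right (a point): The same for the second, equal key, at x = +12, y = -26 mm from bed_face.
- bed (a joint): Downward travel of the sprung bed in m: 0 = up (rest), 0.012 = down on its stop. The spring needs about 8 N in all (bed, die and push together) to start moving and 17 N at the stop; bed weighs 2.5 N. The die's own weight leaves the bed up; it springs back when let go.
- die_1: Upper die half: pale wood block 100 x 64 x 20 mm (x, y, z), dark wood bar handle centred on top (64 x 22 mm, z 20 to 60 mm). 0.25 to 0.45 kg. Origin: centre of underside, z up. Two notches through the full height of the long edges, 17 mm wide, open at |y| = 32, bottom at |y| = 17.5 mm: +y edge at x = -26, -y edge at x = +12 mm. Matches the keys: the partner.
- die_2: Upper die half: pale wood block 100 x 64 x 20 mm (x, y, z), dark wood bar handle centred on top (64 x 22 mm, z 20 to 60 mm). 0.25 to 0.45 kg. Origin: centre of underside, z up. Two notches through the full height of the long edges, 17 mm wide, open at |y| = 32, bottom at |y| = 17.5 mm: +y edge at x = +26, -y edge at x = -12 mm. Does not fit.
- die_3: Upper die half: pale wood block 100 x 64 x 20 mm (x, y, z), dark wood bar handle centred on top (64 x 22 mm, z 20 to 60 mm). 0.25 to 0.45 kg. Origin: centre of underside, z up. Two notches through the full height of the long edges, 17 mm wide, open at |y| = 32, bottom at |y| = 17.5 mm: +y edge at x = -26, -y edge at x = -12 mm. Does not fit.
- ink_jar: Black ink jar with brass lid, 56 mm across, 62 mm high, beside the press. Origin: centre of its underside. Leave it.
- cards: Banded pack of white cards 120 x 70 x 24 mm. Origin: centre of its underside. Leave it.
Things that resemble listed ones, but are neither listed nor needed, are in the scene too. What is shaped like the die_1 but grey or orange is not meant.

How it is judged:
By the outcome, as a careful person would: the job done as asked, in the order asked, and still so for the second after the job is handed in, with the robot touching nothing.
It also fails if it takes over 45 s, if anything falls off the work surface, if the arm or the gripper's body presses on something with over 40 N, if the wrist force passes 120 N, or if a joint passes its speed limit or range.

## Working session

There is one attempt and no reset: what is moved stays moved. The work goes in short steps, Python scripts to look and compute and a tool call to move; the robot and the scene stay as the last step left them, time stands still between calls to the robot, and variables do not carry over. Pictures are saved under pics/ and viewed, at most 10 in all, crops included, and the job is handed in when it is done.

Besides the shell and the picture viewer there is one more tool, called as name(argument=value, ...) on one line, values as JSON. move_arm: Moves the arm, as the interface text tells. Its arguments: {"type":"object","properties":{"offset":{"type":"array","items":{"type":"array","items":{"type":"number"}}},"twist":{"type":"array","items":{"type":"array","items":{"type":"number"}}},"grip":{"type":"array","items":{"type":"number"}},"force":{"type":"number"}},"required":["offset","twist","grip"]}

```bash
mkdir -p pics
cat > h.py <<'E'
import numpy as np, cv2
from scipy.spatial.transform import Rotation as R
from workcell import bot, viewer, finder
def K(p):
    f=192/np.tan(np.radians(p['vfov'])/2); return np.array([[f,0,p['cx']],[0,f,p['cy']],[0,0,1.]])
def rot(p):
    a=np.array(p['attitude'],float)
    return a if a.shape==(3,3) else (R.from_euler('xyz',a,degrees=True).as_matrix())
def undist(p,uv):
    k=K(p); d=(np.atleast_2d(uv).astype(float)-k[:2,2])/k[0,0]; s=d.copy()
    for _ in range(15): s=d/(1+p['k1']*(s**2).sum(1,keepdims=True))
    return s
def ray_z(p,uv,z):
    s=undist(p,uv); r=np.c_[s,np.ones(len(s))]@rot(p).T; c=np.array(p['position'])
    return c+r*((z-c[2])/r[:,2])[:,None]
def cloud(p):
    h,w=p['depth'].shape; u,v=np.meshgrid(np.arange(w),np.arange(h))
    s=undist(p,np.c_[u.ravel(),v.ravel()]); d=p['depth'].ravel()[:,None]
    return (np.c_[s,np.ones(len(s))]*d@rot(p).T+np.array(p['position'])).reshape(h,w,3)
def proj(p,X):
    c=(np.atleast_2d(X)-np.array(p['position']))@rot(p); s=c[:,:2]/c[:,2:]
    s=s*(1+p['k1']*(s**2).sum(1,keepdims=True)); k=K(p); return s*k[0,0]+k[:2,2]
E
python3 - <<'E'
from h import *
o=bot.get_obs();print({k:np.round(v,3) for k,v in o.items()})
P={}
for n in('top','side'):
    p=viewer.camera(n);P[n]=p
    print(n,{k:v for k,v in p.items() if k not in('color','depth')})
    for t in('die_1','press','bed_face','key_left','key_right','ink_jar','cards'):
        for nm,f in(('box',finder.boxes_of),('pt',finder.pinpoint)):
            print(t,nm,[(np.round(r['position']).astype(int).tolist(),round(r['p'],2)) for r in f(p,t)])
    C=cloud(p); print('z med',np.median(C[p['depth']>0][:,2]))
    np.savez(f'{n}.npz',**p)
cv2.imwrite('pics/a.png',cv2.resize(P['top']['color'][:,:,::-1],(800,600)))
cv2.imwrite('pics/b.png',P['side']['color'][:,:,::-1])
E
```

```text
{'time': np.float64(0.0), 'q': array([70.819,  5.012, 10.033, 95.097, -0.   , 90.003]), 'qd': array([ 0.046, -0.004,  0.028,  0.086, -0.046, -0.038]), 'joint_efforts': array([-2.0000e-03, -5.2039e+01,  4.6480e+01,  1.6000e-02,  0.0000e+00,
       -0.0000e+00]), 'ee_pos': array([0.181, 0.519, 0.218]), 'tcp_rot': array([-179.925,    0.   ,  160.816]), 'wrist_force': array([-0.467,  0.352, -0.441]), 'torque': array([ 0.055,  0.028, -0.033]), 'grasp_force': np.float64(0.0), 'opening': np.float64(0.085)}
top {'vfov': 52.883686027600845, 'cx': 258.5028237396343, 'cy': 195.414665062172, 'k1': 0.032266173359243505, 'position': array([0.36884505, 0.07701979, 1.17778121]), 'attitude': array([-172.91106574,   -0.46515365,  -90.78270131]), 'shot': 1}
die_1 box [([299, 203], 0.94), ([375, 270], 0.93), ([324, 254], 0.85), ([367, 213], 0.72), ([350, 155], 0.64), ([266, 242], 0.58)]
die_1 pt [([365, 211], 0.93), ([260, 240], 0.87), ([350, 153], 0.83), ([325, 250], 0.64), ([298, 202], 0.6), ([377, 268], 0.58)]
press box [([223, 183], 0.83)]
press pt [([226, 182], 0.55), ([363, 213], 0.45)]
bed_face b
[... 613 characters left out ...]
9132881]), 'shot': 2}
die_1 box [([274, 228], 0.92), ([352, 244], 0.9), ([240, 264], 0.9), ([312, 284], 0.87), ([252, 315], 0.75), ([215, 218], 0.63)]
die_1 pt [([240, 265], 0.94), ([215, 221], 0.87), ([353, 247], 0.85), ([310, 284], 0.69), ([273, 229], 0.63), ([252, 318], 0.56)]
press box [([256, 176], 0.64)]
press pt []
bed_face box [([254, 169], 0.82)]
bed_face pt [([254, 170], 0.59)]
key_left box [([256, 164], 0.89)]
key_left pt [([244, 161], 0.78)]
key_right box [([252, 166], 0.68), ([351, 245], 0.64)]
key_right pt [([257, 169], 0.67)]
ink_jar box [([185, 151], 0.62)]
ink_jar pt [([189, 159], 0.83)]
cards box [([341, 197], 0.91)]
cards pt [([340, 197], 0.83)]
z med 0.0008728267714458449
```

View pics/a.png

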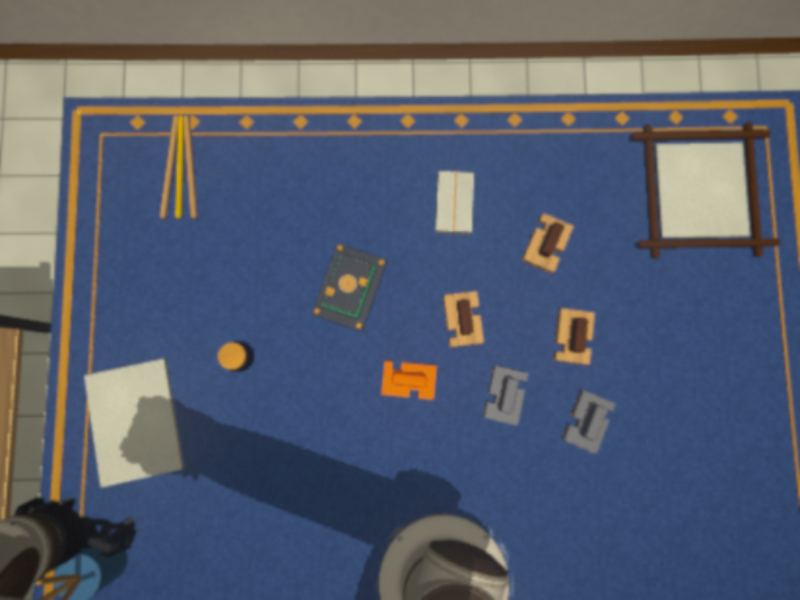

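View pics/b.png

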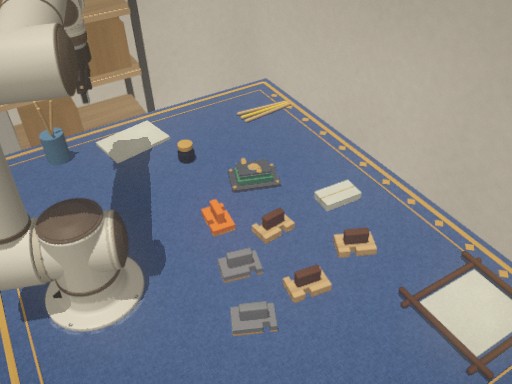

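The top view shows three wooden dies with dark handles at 512-px positions A (298,203), B (350,155) and C (367,213). The look-alikes are one orange at (262,243) and two grey at (324,254) and (377,268). The press is at (222,182), the jar at (150,227) and the cards at (290,129). Next I make rectified close-ups of A, B, C and the press to choose by notches.

Run:
```python
from h import *
p=dict(np.load('top.npz')); q=dict(np.load('side.npz'))
C=cloud(p)
tiles=[]
def rect(p,c,z,n=100,s=2.8):
    # rows down = -x , cols right = -y (x up, y left)
    i=(np.arange(280)-140)/s/1000*1.4
    X=np.stack(np.broadcast_arrays(c[0]-i[:,None],c[1]-i[None,:],z),-1).reshape(-1,3)
    m=proj(p,X).reshape(280,280,2).astype(np.float32)
    return cv2.remap(p['color'],m[...,0],m[...,1],cv2.INTER_CUBIC)
T=[]
for uv,z in(((298,203),.02),((350,155),.02),((367,213),.02),((223,182),.05)):
    c=ray_z(p,uv,z)[0];print(uv,c.round(3))
    T.append((rect(p,c,z),rect(q,c,z)))
im=np.vstack([np.hstack([t[0] for t in T]),np.hstack([t[1] for t in T])])
cv2.imwrite('pics/c.png',cv2.resize(im[:,:,::-1],(800,400)))
```

```text
(298, 203) [ 0.488 -0.053  0.02 ]
(350, 155) [ 0.634 -0.216  0.02 ]
(367, 213) [ 0.455 -0.26   0.02 ]
(223, 182) [0.55 0.17 0.05]
```

View pics/c.png

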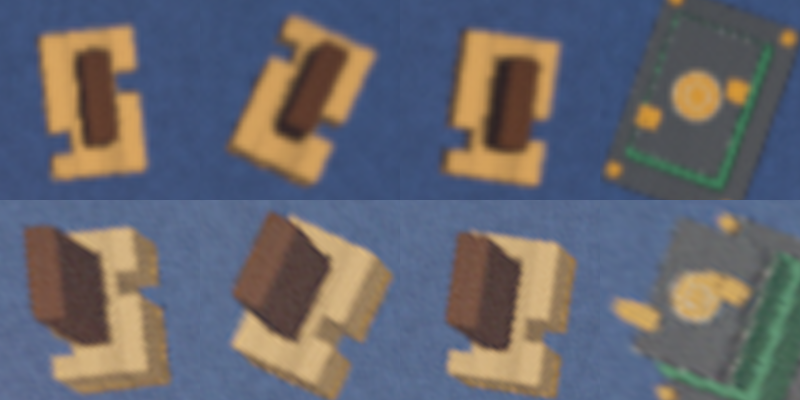

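Top row (x up, y left): A has its left notch far down and its right notch a little up, so it is die_1 (+y at −26, −y at +12). B's notches are mirrored (die_2), and both of C's are low (die_3). The press keys, left low and right up, agree with A. I choose A and fit its pose and the press's by silhouette.

```bash
cat > fit.py <<'E'
from h import *
from scipy.optimize import minimize
DIE=np.array([[-50,-32],[3.5,-32],[3.5,-17.5],[20.5,-17.5],[20.5,-32],[50,-32],[50,32],[-17.5,32],[-17.5,17.5],[-34.5,17.5],[-34.5,32],[-50,32]])/1e3
def box(a,b,cx=0,cy=0): return np.array([[-a,-b],[a,-b],[a,b],[-a,b]])/2e3+np.array([cx,cy])/1e3
DIEM=[(DIE,0,.02),(box(64,22),.02,.06)]
HAND=[(box(64,22),.02,.06)]
PRESSM=[(box(150,104),0,.012),(box(110,74),.012,.03),(box(100,64),.03,.05),(box(13,13,-26,26),.05,.066),(box(13,13,12,-26),.05,.066)]
SS=4
def sil(p,model,pose,z0,org,shape):
    m=np.zeros((shape[0]*SS,shape[1]*SS),np.uint8); c,s=np.cos(pose[2]),np.sin(pose[2])
    def dr(X):
        uv=((proj(p,X)-org+.5)*SS-.5); cv2.fillPoly(m,[np.round(uv*256).astype(np.int32)],255,shift=8)
    for poly,a,b in model:
        xy=poly@np.array([[c,s],[-s,c]])+pose[:2]
        lo=np.c_[xy,np.full(len(xy),z0+a)];hi=np.c_[xy,np.full(len(xy),z0+b)]
        dr(lo);dr(hi)
        for i in range(len(xy)):
            j=(i+1)%len(xy); dr(np.array([lo[i],lo[j],hi[j],hi[i]]))
    return cv2.resize(m,shape[::-1],interpolation=cv2.INTER_AREA)/255.
def cov(p,lo,sh,kind):
    im=p['color'][lo[1]:lo[1]+sh[0],lo[0]:lo[0]+sh[1]].astype(float)
    r=(im[...,2]-im[...,0])/(im.sum(-1)+1)
    bg=np.median(np.r_[r[0],r[-1],r[:,0],r[:,-1]])
    fg=0.0 if kind=='press' else -.05
    return np.clip((bg-r)/(bg-fg),0,1)
def fit(ps,model,p0,z0,kind,R=75):
    dat=[]
    for p in ps:
        c=proj(p,[p0[0],p0[1],z0+.02])[0]; r=int(R/1000*K(p)[0,0]/np.linalg.norm(p['position']-np.r_[p0[:2],z0]))+4
        lo=np.round(c).astype(int)-r; sh=(2*r+1,2*r+1); dat.append((p,lo,sh,cov(p,lo,sh,kind)))
    f=lambda x: sum(((sil(p,model,(x[0]/1e3,x[1]/1e3,x[2]/50),z0,lo,sh)-c)**2).sum()/c.sum() for p,lo,sh,c in dat)
    x0=np.array([p0[0]*1e3,p0[1]*1e3,p0[2]*50])
    o=minimize(f,x0,method='Nelder-Mead',options=dict(initial_simplex=x0+np.array([[0,0,0],[6,0,0],[0,6,0],[0,0,5]]),xatol=.02,fatol=1e-5))
    return np.array([o.x[0],o.x[1],np.degrees(o.x[2]/50)]).round(2),round(o.fun,3)
E
python3 - <<'E'
from fit import *
p=dict(np.load('top.npz')); q=dict(np.load('side.npz'))
for n,ps in(('top',[p]),('side',[q]),('both',[p,q])):
    print(n,'die',fit(ps,DIEM,(.488,-.053,.08),0,'die'),'press',fit(ps,PRESSM,(.55,.17,-.35),0,'press',R=100))
E
```

```text
top die (array([486.8 , -48.67,   6.15]), np.float64(0.054)) press (array([553.32, 172.81, -19.74]), np.float64(0.038))
side die (array([485.3 , -49.31,   5.93]), np.float64(0.074)) press (array([553.03, 174.44, -19.39]), np.float64(0.119))
both die (array([485.88, -48.6 ,   6.12]), np.float64(0.136)) press (array([553.12, 173.26, -19.71]), np.float64(0.161))
```

move_arm(offset=[[-3.16,-2.91,0],[-3.16,-2.91,0],[-3.16,-2.91,0],[-3.16,-2.91,0],[-3.16,-2.91,0]], twist=[[0,0,0],[0,0,0],[0,0,0],[0,0,0],[0,0,0]], grip=[1,1,1,1,1])

```text
time: 2.0
ee_pos: [0.2825, 0.3286, 0.2187]
tcp_rot: [180.0, 0.0, 160.8]
wrist_force: [1.2, 0.1, 0.2]
opening: 0.0854
grasp_force: 0.0
```

move_arm(offset=[[-3.16,-2.91,0],[-3.16,-2.91,0],[-3.16,-2.91,0],[-3.16,-2.91,0],[-3.16,-2.91,0]], twist=[[0,0,0],[0,0,0],[0,0,0],[0,0,0],[0,0,0]], grip=[1,1,1,1,1])

```text
time: 2.5
ee_pos: [0.3841, 0.1391, 0.2189]
tcp_rot: [180.0, 0.0, 160.8]
wrist_force: [0.4, 0.4, 0.4]
opening: 0.0857
grasp_force: 0.0
```

move_arm(offset=[[-3.16,-2.91,1.4],[-3.16,-2.91,1.4],[-3.16,-2.91,1.4],[-3.16,-2.91,1.4],[-3.16,-2.91,1.4]], twist=[[0,0,0],[0,0,0],[0,0,0],[0,0,0],[0,0,0]], grip=[1,1,1,1,1])

```text
time: 3.0
ee_pos: [0.4855, -0.0504, 0.1482]
tcp_rot: [180.0, 0.0, 160.8]
wrist_force: [1.5, 1.0, 0.5]
opening: 0.0852
grasp_force: 0.0
```

move_arm(offset=[[0,0,0],[0,0,0],[0,0,0],[0,0,0]], twist=[[0,0,-0.147],[0,0,-0.147],[0,0,-0.147],[0,0,0]], grip=[1,1,1,1])

```text
time: 3.4
ee_pos: [0.485, -0.0487, 0.1485]
tcp_rot: [180.0, -0.0, -173.8]
wrist_force: [0.4, 0.4, -0.1]
opening: 0.0853
grasp_force: 0.0
```

move_arm(offset=[[-0.1,0,3.6],[0,0,3.4],[0,0,2.6],[0,0,0.25]], twist=[[0,0,0],[0,0,0],[0,0,0],[0,0,0]], grip=[1,1,1,1], force=45)

```text
time: 3.8
ee_pos: [0.4839, -0.0481, 0.047]
tcp_rot: [179.9, -0.3, -174.1]
wrist_force: [-0.5, 0.2, -0.2]
opening: 0.0854
grasp_force: 0.0
```

move_arm(offset=[[0,0,0],[0,0,0],[0,0,0],[0,0,0],[0,0,0]], twist=[[0,0,0],[0,0,0],[0,0,0],[0,0,0],[0,0,0]], grip=[0,0,0,0,0], force=45)

```text
time: 4.3
ee_pos: [0.4863, -0.0485, 0.0507]
tcp_rot: [-180.0, 0.1, -173.9]
wrist_force: [1.0, -0.7, -0.1]
opening: 0.0121
grasp_force: 0.0
```

move_arm(offset=[[0,0,0],[0,0,0]], twist=[[0,0,0],[0,0,0]], grip=[0,0])

```text
time: 4.5
ee_pos: [0.486, -0.0484, 0.0502]
tcp_rot: [-180.0, 0.0, -173.9]
wrist_force: [0.2, -0.4, 0.4]
opening: 0.0002
grasp_force: 0.0
```

The fingers shut on nothing, so I look before going on.

Run:
```python
from h import *
T=[]
for n in('top','side'):
    p=viewer.camera(n);np.savez(f'{n}2.npz',**p)
    c=proj(p,[.486,-.0484,.05])[0].astype(int);print(n,c,proj(p,[.486,-.0484,.05]))
    cr=p['color'][c[1]-50:c[1]+50,c[0]-50:c[0]+50]; T.append(cv2.resize(cr,(400,400),interpolation=cv2.INTER_CUBIC))
cv2.imwrite('pics/d.png',np.hstack(T)[:,:,::-1])
```

```text
top [297 202] [[297.52115552 202.68075614]]
side [272 215] [[272.87714938 215.75453188]]
```

View pics/d.png

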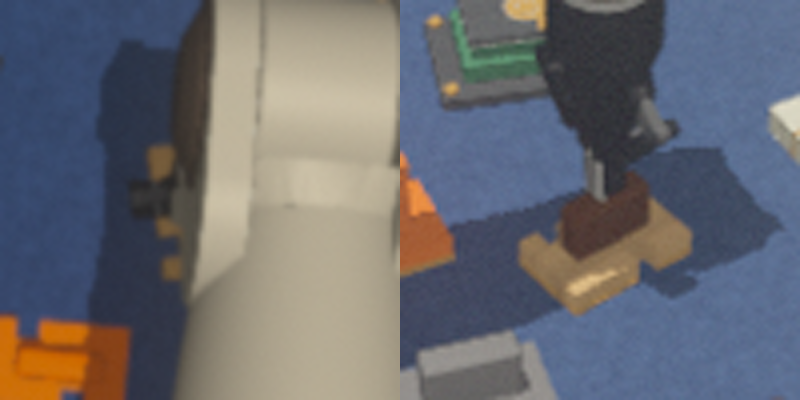

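Top crop: the wrist hides most of the die. Side crop: the handle stands at (605,215) and the fingers are near its top. I check geometry from depth with predicted tool points overlaid.

Run:
```python
from h import *
p=dict(np.load('side2.npz')); o=bot.get_obs(); print(o['ee_pos'],o['opening'],o['tcp_rot'],o['grasp_force'])
c=np.array([272,205]);r=36
im=cv2.resize(p['color'][c[1]-r:c[1]+r,c[0]-r:c[0]+r],(576,576),interpolation=cv2.INTER_CUBIC)[:,:,::-1].copy()
f=lambda X:tuple(np.round((proj(p,X)[0]-c+r+.5)*8).astype(int).tolist())
a=np.radians(6.1);x=np.array([np.cos(a),np.sin(a),0]);y=np.array([-np.sin(a),np.cos(a),0]);z=np.array([0,0,1.])
t=np.array([.486,-.0484,.0502])
for d,col in((0*x,(255,255,255)),(.03*y,(0,255,0)),(-.03*y,(0,0,255)),(-.022*z,(255,255,0))): cv2.circle(im,f(t+d),5,col,-1)
b=np.array([.486,-.0486,0])
for s in(-1,1):
  for u in(-1,1):
    cv2.line(im,f(b+s*.032*x+u*.011*y+.02*z),f(b+s*.032*x+u*.011*y+.06*z),(255,0,255),1)
cv2.imwrite('pics/e.png',im)
C=cloud(p)
for v in range(180,216,4): print(v,[(u,*(C[v,u]*1000).round().astype(int)) for u in range(262,294,5)])
```

```text
[ 0.48596393 -0.04842642  0.05008476] -1.3825092458042322e-05 [ 1.79998868e+02 -3.25853438e-03 -1.73915118e+02] 0.0
180 [(262, np.int64(448), np.int64(-59), np.int64(197)), (267, np.int64(453), np.int64(-73), np.int64(204)), (272, np.int64(463), np.int64(-81), np.int64(206)), (277, np.int64(478), np.int64(-81), np.int64(199)), (282, np.int64(487), np.int64(-88), np.int64(200)), (287, np.int64(638), np.int64(112), np.int64(1)), (292, np.int64(650), np.int64(102), np.int64(3))]
184 [(262, np.int64(475), np.int64(-11), np.int64(140)), (267, np.int64(472), np.int64(-42), np.int64(162)), (272, np.int64(475), np.int64(-61), np.int64(174)), (277, np.int64(481), np.int64(-76), np.int64(182)), (282, np.int64(487), np.int64(-88), np.int64(187)), (287, np.int64(626), np.int64(94), np.int64(2)), (292, np.int64(642), np.int64(90), np.int64(-2))]
188 [(262, np.int64(472), np.int64(-17), np.int64(131)), (267, np.int64(471), np.int64(-44), np.int64(150)), (272, np.int64(471), np.int64(-68), np.int64(167)), (277, np.int64(478), np.int64(-81), np.int64(174)), (282, np.int64(489), np.int64(-86), np.int
[... 1572 characters left out ...]
 np.int64(506), np.int64(43), np.int64(-1)), (267, np.int64(517), np.int64(33), np.int64(1)), (272, np.int64(477), np.int64(-59), np.int64(91)), (277, np.int64(492), np.int64(-60), np.int64(84)), (282, np.int64(557), np.int64(15), np.int64(-3)), (287, np.int64(565), np.int64(1), np.int64(3)), (292, np.int64(581), np.int64(-2), np.int64(-2))]
212 [(262, np.int64(497), np.int64(28), np.int64(0)), (267, np.int64(507), np.int64(17), np.int64(3)), (272, np.int64(478), np.int64(-57), np.int64(74)), (277, np.int64(489), np.int64(-65), np.int64(75)), (282, np.int64(508), np.int64(-60), np.int64(62)), (287, np.int64(557), np.int64(-11), np.int64(1)), (292, np.int64(573), np.int64(-14), np.int64(-5))]
```

View pics/e.png

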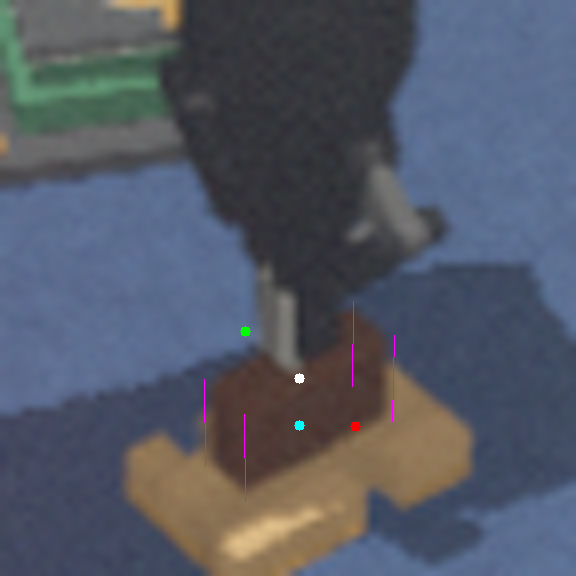

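Run:
```python
from h import *
for n,t in(('side',[.181,.519,.219]),('side2',[.486,-.0484,.0502]),('top',[.181,.519,.219]),('top2',[.486,-.0484,.0502])):
    p=dict(np.load(n+'.npz'));C=cloud(p);ok=p['depth']>0
    D=C-np.array(t); m=ok&(np.hypot(D[...,0],D[...,1])<.09)&(D[...,2]<.13)&(C[...,2]>.066)
    P=D[m]*1000
    if len(P)==0: print(n,'none');continue
    i=np.argsort(P[:,2])[:14]; print(n,len(P)); print(P[i].round().astype(int).tolist())
p=dict(np.load('side.npz')); print(proj(p,[.181,.519,.219]))
```

```text
side 414
[[-15, -44, 23], [-21, -42, 24], [-23, -41, 24], [-26, -41, 25], [20, 38, 26], [-19, -48, 26], [17, 39, 26], [14, 39, 27], [-12, -50, 28], [-18, -47, 28], [8, 40, 29], [11, 37, 29], [-15, -50, 29], [15, 41, 30]]
side2 620
[[-4, -12, 18], [-12, 1, 18], [-12, -5, 19], [-12, -10, 19], [-11, -3, 21], [-9, -9, 21], [-11, -8, 22], [-12, 1, 22], [-7, -12, 23], [1, -14, 23], [-3, -16, 24], [-11, 3, 24], [-8, -9, 24], [7, -14, 25]]
top 814
[[20, 42, 22], [-10, -47, 25], [12, 42, 25], [14, 41, 27], [-8, -48, 28], [17, 41, 28], [13, 42, 29], [11, 42, 30], [-5, -45, 30], [26, 40, 30], [24, 38, 30], [-5, -47, 31], [22, 39, 32], [15, 41, 32]]
top2 100
[[-16, 31, 65], [-16, 34, 66], [-16, 37, 70], [-17, 40, 78], [-17, 43, 78], [-14, 32, 78], [-17, 46, 83], [-12, 33, 83], [-12, 35, 85], [-15, 36, 87], [-18, 49, 90], [-10, 39, 90], [-13, 39, 91], [-16, 39, 95]]
[[ 89.9582237 103.2414826]]
```

The state's TCP reads about 33 mm lower than the real fingertips, and both cameras agree on this at the start and now. The shut fingers are standing just above the handle. I'll open, go 33 mm lower and close.

move_arm(offset=[[0,0,-1],[0,0,0],[0,0,0],[0,0,0],[0,0,0]], twist=[[0,0,0],[0,0,0],[0,0,0],[0,0,0],[0,0,0]], grip=[1,1,1,1,1])

```text
time: 5.1
ee_pos: [0.4859, -0.0484, 0.0599]
tcp_rot: [180.0, -0.0, -173.9]
wrist_force: [0.3, 0.1, -0.8]
opening: 0.0724
grasp_force: 0.0
```

move_arm(offset=[[0,0,0],[0,0,1.5],[0,0,1.5],[0,0,1.3],[0,0,0]], twist=[[0,0,0],[0,0,0],[0,0,0],[0,0,0],[0,0,0]], grip=[1,1,1,1,1])

```text
time: 5.6
ee_pos: [0.4842, -0.0483, 0.0142]
tcp_rot: [180.0, -0.2, -173.9]
wrist_force: [-0.5, -0.1, -0.5]
opening: 0.0854
grasp_force: 0.0
```

move_arm(offset=[[0,0,0],[0,0,0],[0,0,0],[0,0,0],[0,0,0]], twist=[[0,0,0],[0,0,0],[0,0,0],[0,0,0],[0,0,0]], grip=[0,0,0,0,0])

```text
time: 6.1
ee_pos: [0.4863, -0.0483, 0.0176]
tcp_rot: [180.0, 0.1, -173.9]
wrist_force: [-0.3, 2.8, 4.4]
opening: 0.0211
grasp_force: 45.4
```

move_arm(offset=[[0,0,0],[0,0,0]], twist=[[0,0,0],[0,0,0]], grip=[0,0])

```text
time: 6.3
ee_pos: [0.4863, -0.0483, 0.0176]
tcp_rot: [180.0, 0.1, -173.9]
wrist_force: [-0.3, 1.8, 5.7]
opening: 0.021
grasp_force: 45.6
```

move_arm(offset=[[0,0,-2],[0,0,-4],[0,0,-4],[0,0,0],[0,0,0]], twist=[[0,0,0],[0,0,0],[0,0,0.1],[0,0,0.12],[0,0,0.12]], grip=[0,0,0,0,0])

```text
time: 6.8
ee_pos: [0.4863, -0.0486, 0.1177]
tcp_rot: [-180.0, 0.1, 166.3]
wrist_force: [0.4, -0.2, -6.0]
opening: 0.0216
grasp_force: 45.1
```

move_arm(offset=[[0,0,0],[0.2,2.5,0],[0.2,3.9,0],[0.2,3.9,0],[0.2,3.9,0]], twist=[[0,0,0.11],[0,0,0],[0,0,0],[0,0,0],[0,0,0]], grip=[0,0,0,0,0])

```text
time: 7.3
ee_pos: [0.5261, 0.089, 0.1161]
tcp_rot: [-179.9, -0.1, 160.3]
wrist_force: [0.2, 0.8, -5.3]
opening: 0.0212
grasp_force: 45.4
```

move_arm(offset=[[0.2,3.9,0],[0.2,3.0,0],[0,2.0,0],[0,0,0],[0,0,0]], twist=[[0,0,0],[0,0,0],[0,0,0],[0,0,0],[0,0,0]], grip=[0,0,0,0,0])

```text
time: 7.8
ee_pos: [0.552, 0.173, 0.1159]
tcp_rot: [-179.9, -0.1, 160.3]
wrist_force: [-0.4, -0.6, -4.0]
opening: 0.0214
grasp_force: 45.8
```

Run:
```python
from fit import *
o=bot.get_obs();print(o['ee_pos'],o['tcp_rot'],o['wrist_force'],o['opening'],o['time'])
T=[]
for n in('top','side'):
    p=viewer.camera(n);np.savez(f'{n}3.npz',**p)
    c=proj(p,[.553,.173,.08])[0].astype(int)
    T.append(cv2.resize(p['color'][c[1]-50:c[1]+50,c[0]-50:c[0]+50],(400,400),interpolation=cv2.INTER_CUBIC))
cv2.imwrite('pics/f.png',np.hstack(T)[:,:,::-1])
```

```text
[0.55196787 0.17295557 0.11589618] [-1.79899264e+02 -8.97343594e-02  1.60345126e+02] [-0.37847542 -0.64088653 -4.01772664] 0.021401562494336727 7.8
```

View pics/f.png

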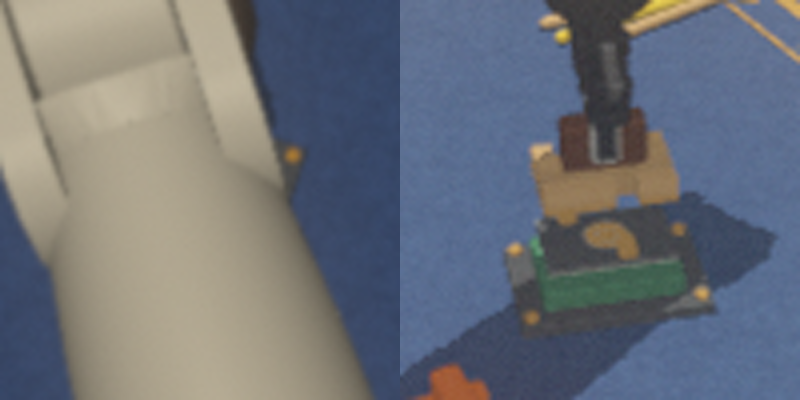

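Side crop: the die is held level over the press. The play plus key taper capture about 5 mm, so I correct by 1.3 mm and lower in stages, watching force and height. Home should read z≈0.0676, and stuck on the keys about 0.083.

move_arm(offset=[[-0.11,0.08,1.2],[0,0,1.2],[0,0,0.4],[0,0,0]], twist=[[0,0,0],[0,0,0],[0,0,0],[0,0,0]], grip=[0,0,0,0])

```text
time: 8.3
ee_pos: [0.5531, 0.173, 0.0877]
tcp_rot: [-179.9, -0.1, 160.3]
wrist_force: [1.9, -0.5, -4.0]
opening: 0.0215
grasp_force: 45.6
```

move_arm(offset=[[0,0,0.4],[0,0,0.4],[0,0,0]], twist=[[0,0,0],[0,0,0],[0,0,0]], grip=[0,0,0])

```text
time: 8.6
ee_pos: [0.5536, 0.1734, 0.0806]
tcp_rot: [-180.0, -0.0, 160.3]
wrist_force: [-0.4, -0.2, -4.6]
opening: 0.0211
grasp_force: 45.7
```

move_arm(offset=[[0,0,0.3],[0,0,0.3],[0,0,0]], twist=[[0,0,0],[0,0,0],[0,0,0]], grip=[0,0,0])

```text
time: 8.9
ee_pos: [0.5536, 0.1735, 0.0746]
tcp_rot: [-180.0, -0.0, 160.3]
wrist_force: [-0.8, -0.0, -4.0]
opening: 0.0212
grasp_force: 45.7
```

move_arm(offset=[[0,0,0.3],[0,0,0.3],[0,0,0]], twist=[[0,0,0],[0,0,0],[0,0,0]], grip=[0,0,0])

```text
time: 9.2
ee_pos: [0.5536, 0.1734, 0.0685]
tcp_rot: [-180.0, -0.0, 160.3]
wrist_force: [0.2, -0.8, -4.1]
opening: 0.0214
grasp_force: 45.7
```

move_arm(offset=[[0,0,0.3],[0,0,0.3],[0,0,0.3],[0,0,0.3],[0,0,0]], twist=[[0,0,0],[0,0,0],[0,0,0],[0,0,0],[0,0,0]], grip=[0,0,0,0,0])

```text
time: 9.7
ee_pos: [0.554, 0.1735, 0.0578]
tcp_rot: [180.0, 0.0, 160.3]
wrist_force: [-3.6, -0.8, 7.2]
opening: 0.0213
grasp_force: 47.5
```

move_arm(offset=[[0,0,0.1],[0,0,0]], twist=[[0,0,0],[0,0,0]], grip=[0,0])

```text
time: 9.9
ee_pos: [0.554, 0.1736, 0.0572]
tcp_rot: [180.0, 0.1, 160.3]
wrist_force: [-4.9, -0.2, 8.4]
opening: 0.0215
grasp_force: 47.6
```

move_arm(offset=[[0,0,0.1],[0,0,0.1],[0,0,0]], twist=[[0,0,0],[0,0,0],[0,0,0]], grip=[0,0,0])

```text
time: 10.2
ee_pos: [0.554, 0.1735, 0.0556]
tcp_rot: [180.0, 0.1, 160.3]
wrist_force: [-6.0, -1.3, 10.8]
opening: 0.0215
grasp_force: 47.9
```

move_arm(offset=[[0,0,0.1],[0,0,0]], twist=[[0,0,0],[0,0,0]], grip=[0,0])

```text
time: 10.4
ee_pos: [0.554, 0.1736, 0.0556]
tcp_rot: [179.9, 0.1, 160.3]
wrist_force: [-8.7, -1.9, 18.8]
opening: 0.0214
grasp_force: 48.8
```

On the stop: z holds at 0.0556 (12 mm down) while the force rises. I hold it there, then come up.

move_arm(offset=[[0,0,0.05],[0,0,0],[0,0,0],[0,0,0],[0,0,0]], twist=[[0,0,0],[0,0,0],[0,0,0],[0,0,0],[0,0,0]], grip=[0,0,0,0,0])

```text
time: 10.9
ee_pos: [0.554, 0.1736, 0.0556]
tcp_rot: [179.9, 0.1, 160.3]
wrist_force: [-10.6, -3.2, 21.0]
opening: 0.0213
grasp_force: 49.3
```

move_arm(offset=[[0,0,0],[0,0,-0.35],[0,0,-0.4],[0,0,-0.4],[0,0,-0.3]], twist=[[0,0,0],[0,0,0],[0,0,0],[0,0,0],[0,0,0]], grip=[0,0,0,0,0])

```text
time: 11.4
ee_pos: [0.5539, 0.1736, 0.0676]
tcp_rot: [180.0, 0.0, 160.3]
wrist_force: [-2.1, 0.4, 0.4]
opening: 0.0214
grasp_force: 46.5
```

move_arm(offset=[[0,0,0],[0,0,0]], twist=[[0,0,0],[0,0,0]], grip=[0,0])

```text
time: 11.6
ee_pos: [0.5542, 0.1736, 0.067]
tcp_rot: [180.0, 0.0, 160.3]
wrist_force: [0.1, 0.6, 1.4]
opening: 0.0212
grasp_force: 46.6
```

move_arm(offset=[[0,0,0],[0,0,0],[0,0,0],[0,0,0],[0,0,0]], twist=[[0,0,0],[0,0,0],[0,0,0],[0,0,0],[0,0,0]], grip=[0.4,0.6,0.8,1,1])

```text
time: 12.1
ee_pos: [0.5538, 0.1734, 0.067]
tcp_rot: [-180.0, -0.0, 160.3]
wrist_force: [0.4, -0.5, 0.0]
opening: 0.0852
grasp_force: 0.0
```

move_arm(offset=[[0,0,0],[0,0,0],[0,0,-2],[0,0,-4],[0,0,-4]], twist=[[0,0,0],[0,0,0],[0,0,0],[0,0,0],[0,0,0]], grip=[1,1,1,1,1])

```text
time: 12.6
ee_pos: [0.5533, 0.1733, 0.1677]
tcp_rot: [-179.9, -0.1, 160.3]
wrist_force: [1.2, 0.2, 0.1]
opening: 0.0854
grasp_force: 0.0
```

move_arm(offset=[[0,4,-2],[0,4,-1],[0,4,0],[0,4,0],[0,4,0]], twist=[[0,0,0],[0,0,0],[0,0,0],[0,0,0],[0,0,0]], grip=[1,1,1,1,1])

```text
time: 13.1
ee_pos: [0.6216, 0.3633, 0.1972]
tcp_rot: [180.0, 0.0, 160.3]
wrist_force: [1.6, -0.3, 0.5]
opening: 0.0853
grasp_force: 0.0
```

Run:
```python
from fit import *
T=[]
for n in('top','side'):
    p=viewer.camera(n); C=cloud(p)
    c=proj(p,[.553,.173,.06])[0].astype(int)
    T.append(cv2.resize(p['color'][c[1]-40:c[1]+40,c[0]-40:c[0]+40],(400,400),interpolation=cv2.INTER_CUBIC))
    a=np.radians(-19.7);L=(C[...,:2]-[.5535,.1733])@np.array([[np.cos(a),-np.sin(a)],[np.sin(a),np.cos(a)]])*1e3
    m=(abs(L[...,0])<42)&(abs(L[...,1])<30)&(C[...,2]>.04)&(C[...,2]<.12)
    for nm,s in(('block+x',(L[...,0]>37)),('block-x',(L[...,0]<-37)),('y+',(L[...,1]>16)&(L[...,0]>-12)),('y-',(L[...,1]<-16)&(L[...,0]<-2)),('handle',(abs(L[...,1])<7)&(abs(L[...,0])<27))):
        k=m&s; print(n,nm,k.sum(),np.round(np.median(C[k][:,2])*1e3,1) if k.sum() else '')
cv2.imwrite('pics/g.png',np.hstack(T)[:,:,::-1])
```

```text
top block+x 33 69.8
top block-x 33 70.2
top y+ 83 69.9
top y- 65 70.2
top handle 91 110.1
side block+x 15 69.4
side block-x 21 69.6
side y+ 2 68.2
side y- 50 69.5
side handle 47 109.6
```

View pics/g.png

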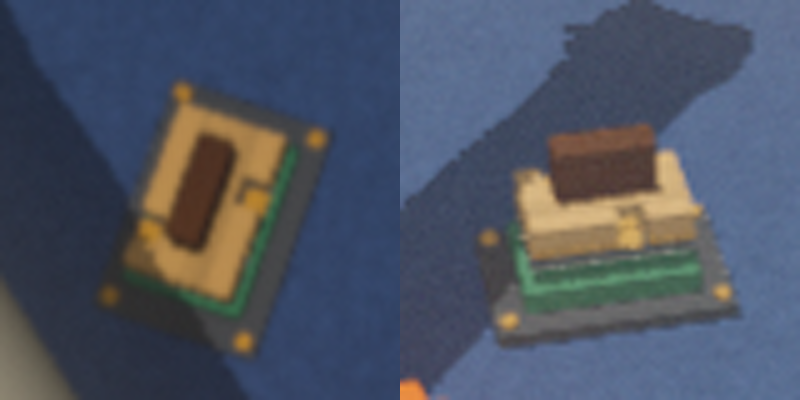

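The die is flat: its block top is at 70 mm and its handle at 110 mm, with both keys in the notches (top crop (255,198) and (150,230)). The bed is up and the arm is clear.

```bash
python3 -c "
from workcell import bot
print(bot.job_done())"
```

```text
the job is handed in; nothing more can be done
None
```

The matching die half (die_1) is seated over both keys. I held it on the bed's stop for about 0.7 s, then let go; it is flat and fully home with the bed up again, I moved nothing else, and the job is handed in.

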